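# Fold down the vial retainer and shut the sample case

### The arm

A 6-joint arm with a two-finger parallel gripper is mounted at the origin on the work surface. World frame = base frame: x ahead of the robot, y to its left, z up, the work surface at z = 0. Lengths are in m, angles in rad, forces in N, time in s.
With the tool pointing down it reaches from about 0.325 to 0.775 m from the base axis. Payload 9.3 kg.
Tool frame: the origin (TCP) lies midway between the tips of the shut fingers; the grasp point (between the pads) lies 19 mm behind it; z points along the fingers, y is the line along which they close (so a half turn about z gives the same grasp; the last joint's range is limited). The gripper opens to 85 mm and grips with 20 to 120 N. Pads are 22 mm wide; open, the fingers measure 114 mm over their backs; the gripper's body (76 mm by 85 mm) begins 54 mm behind the grasp point. The pads swing forward as they close: fully open they stand 13 mm farther back than shut.
Start: joints at [1.143, 0.259, 0.021, 1.334, 0, 1.418], TCP at [0.149, 0.529, 0.231] pointing down, gripper open.
Joint ranges: [-3.04, 3.04], [-0.91, 1.82], [-1.04, 1.36], [-1.92, 1.95], [-1.52, 1.45], [-3.14, 3.14]. Speed limits (rad/s): [2.22, 2.22, 2.79, 3.14, 3.14, 3.14].

### API

Orientations are given as [roll, pitch, yaw] about the fixed x, y, z axes, in that order (R = Rz(yaw) Ry(pitch) Rx(roll)).
In Python, from workcell import state, camera, close_job gives the robot as it stands.
- The arm moves only by the tool send_rows, never from a script. Its argument "targets" is a list of rows, each a list of 7 numbers: the turn, a rotation vector about the tool's x, y, z each as a share of 360 degrees, from -1 to 1, then the shift along the tool's x, y, z each as a share of 250 mm, from -1 to 1, then the gripper's target within -1 to 1 (shut at 1, half-way at 0, fully open at -1). A call has 1 to 8 rows; each row is the pose to reach, as a shift and turn from the pose commanded when the call began, along the tool's axes at that moment, turning the shorter way round; what a row does not reach only later rows make up. A row lasts 1/8 s, in which the tool goes at most 62.5 mm and 10.7 degrees, less where a joint would pass 70% of its speed; a pose out of reach is approached as far as the arm can. A call with a number of a shift or a turn outside -1 to 1 is refused whole. A call with a gripper value outside its range is refused whole. The fingers move at their own pace and stop on an object; "newtons" is the grip in N (left out, the last holds). Time passes only in rows, so rows that repeat a pose let the fingers close. It gives the time, the measured TCP pose, the force, the opening and the grip force at its end, in the units of the state.
- state(): the state, without advancing time (a new reading comes with each control period).
- camera(name): name is "side" or "top"; returns a dict with "pixels" (384x512x3 uint8, blue, green, red), "z_map" (384x512 float32, m along the optical axis (not along the pixel's ray), 0 where there is no reading), "vfov" (degrees; the focal length in pixels is half the picture's height over the tangent of half this angle, whatever the lens; pixels are square), "cx", "cy" (the principal point, pixels), "rvec" (rotation vector, rad) and "tvec" (3), from world to camera coordinates, as OpenCV has them. Camera axes: x right, y down, z forward; pixel columns grow to the right and rows downward; lengths in m; the calibration is good to about 2 mm. A picture is of the moment at which its call begins.
- close_job(): hands the job in; it is judged then, once.
The state is a dict: "time_s": time; "joint_pos": joint angles; "joint_vel": joint speeds; "joint_efforts": joint torques, N m; "position": TCP position; "tcp_rot": TCP orientation; "contact_force": force on the tool from outside, world axes, zero at the start; "moment": the same for the moment, N m; "grip_width": finger opening in m; "grasp_force": force on a finger pad.
Only numpy, scipy, OpenCV 4.12 (cv2) and the standard library are available. Lean on these libraries where they do the work, as an engineer would, in place of code of your own. Each camera call takes 0.05 s, during which the arm holds its last target. There are 200 camera calls.

### The job

Put the sample case away: with the fingers, push the upright metal flap down until it lies flat over the vials, and only then push the open cover over until it is fully shut on the case. Just push with the fingers: do not pick anything up, leave the vials in their holes and the bottle, jar and can standing where they are.

Things in the scene. Friction and masses are not known exactly. Their poses are not given: they have to be found in the camera images.
- case: Grey plastic open-topped sample case, 220 (its x) x 160 (its y) x 60 mm high, walls 5 mm, fixed to the bench. Origin: centre of its underside, on the bench. Its x axis points away from the flap's hinge side, its y axis to the cover's hinge side, z up. White vial block in the half at -x; foam with tweezers (under 25 mm high) beyond x = 43 mm.
- flap (a joint): Angle (rad) of the flap, a bare aluminium plate 120 long x 90 wide x 4 mm inside the case. 0 = lying flat, pointing to case +x (x -95 to +25 mm, y -45 to +45 mm, its top at z = 49 mm, 11 mm below the rim); 1.57 = upright. Starts at 1.4 to 1.62, stops at 1.75. A stiff hinge, stays where left; about 1 N at its free edge moves it. Standing, it blocks the cover.
- flap_hinge (a point): Middle of the flap's hinge line, which is parallel to the case's y axis at case x = -95, y = 0, z = 45 mm. Pushed on its face on the case's -x side (the robot's side), the flap folds away from the robot and down.
- flap_edge (a point): Middle of the flap's free edge, on the face that is uppermost when it lies flat, 120 mm from its hinge line.
- cover (a joint): Angle (rad) of the cover, a grey plastic plate 220 (along its hinge) x 160 x 6 mm with a thumb lip, 50 mm wide, sticking out 12 mm at the middle of its free edge. 0 = shut flat on the rim (top at z = 67 mm), 1.57 = upright. Starts at 1.62 to 1.85, leaning outwards; stops at 1.95. A stiff hinge, stays where left; 2 to 4 N at the free edge moves it, right down to shut.
- cover_hinge (a point): Middle of the cover's hinge line, which is parallel to the case's x axis at case x = 0, y = +80, z = 60 mm. Pushed on its outer face, from the case's +y side, the cover swings over towards -y and down.
- cover_edge (a point): Middle of the cover's free edge (without the lip), on its outer face, 160 mm from the hinge line.
- vial0: Small loose glass vial with a white cap, 23 mm across, 33 mm high, standing in a hole of the block in the case (at case x = -35, y = -33 mm), top at z = 38 mm. Origin: centre of its underside. Leave it there.
- vial1: Same vial, at case y = 0. Leave it there.
- vial2: Same vial, at case y = +33 mm. Leave it there.
- wash_bottle: Loose white plastic wash bottle, 60 mm across, 123 mm high with its thin spout 168 mm, standing near the case on its -y or +x side. Origin: centre of its underside. Bystander.
- amber_jar: Loose amber glass jar with a black cap, 56 mm across, 75 mm high, standing near the case likewise. Origin: centre of its underside. Bystander.
- spray_can: Loose metal can with a paper label, 54 mm across, 130 mm high, standing near the case likewise. Origin: centre of its underside. Bystander.

How it is judged:
On the way, in this order (a step that is already met when the one before it is completed fails the run):
1. the flap lies flat over the vials while the cover is still open (value of joint flap below 0.1 rad and value of joint cover above 1 rad), for 0.2 s.
2. the cover is shut over the folded flap (value of joint cover below 0.05 rad and value of joint flap below 0.1 rad), for 0.2 s.
At the end, for the whole second after the job is handed in: The flap lies flat (within 0.1 rad) and the cover is shut over it (within 0.05 rad) and at rest; the vials are in their holes (within 12 mm of where they were), and bottle, jar and can stand upright within 30 mm of where they were (all of step 2 and velocity of joint cover between -0.05 and 0.05 rad/s and distance of each of wash_bottle, amber_jar, spray_can from where it was at the start of the episode below 0.03 m and angle between each of wash_bottle, amber_jar, spray_can's own z axis and vertical below 0.2 rad and distance of each of vial0, vial1, vial2 from where it was at the start of the episode below 0.012 m); the robot touches nothing.
It fails at once if the cover is swung over while the flap is still up (value of joint cover below 0.95 rad and value of joint flap above 0.15 rad).
It fails at once if a vial is lifted or moved out of its hole (distance of any of vial0, vial1, vial2 from where it was at the start of the episode above 0.012 m).
It fails at once if the bottle, jar or can is lifted, shoved or tipped (distance of any of wash_bottle, amber_jar, spray_can from where it was at the start of the episode above 0.03 m or angle between any of wash_bottle, amber_jar, spray_can's own z axis and vertical above 0.2 rad).
It also fails if it takes over 58 s, if anything falls off the work surface, if the arm or the gripper's body presses on something with over 40 N, if the wrist force passes 120 N, or if a joint passes its speed limit or range.

## Working session

There is one attempt and no reset: what is moved stays moved. The work goes in short steps, Python scripts to look and compute and a tool call to move; the robot and the scene stay as the last step left them, time stands still between calls to the robot, and variables do not carry over. Pictures are saved under pics/ and viewed, at most 10 in all, crops included, and the job is handed in when it is done.

Besides the shell and the picture viewer there is one more tool, called after "Call:" in YAML: its name, and indented under it one key for each argument. send_rows: Moves the arm, as the interface text tells. Its arguments: {"type":"object","properties":{"targets":{"type":"array"},"newtons":{"type":"number"}},"required":["targets"]}

```bash
mkdir -p pics; cat > h.py <<'E'
import numpy as np, cv2
from workcell import state, camera, close_job
from scipy.spatial.transform import Rotation as R
def cloud(c):
    z=c["z_map"]; h,w=z.shape; f=h/2/np.tan(np.radians(c["vfov"])/2)
    v,u=np.mgrid[:h,:w]; P=np.dstack([(u-c["cx"])/f*z,(v-c["cy"])/f*z,z])
    M=cv2.Rodrigues(np.array(c["rvec"],float))[0]
    W=(P-np.array(c["tvec"]).ravel())@M
    W[z<=0]=np.nan
    return W
E
python3 - <<'E'
from h import *
for n in("top","side"):
    c=camera(n); cv2.imwrite(f"pics/{n}0.png",c["pixels"]); np.save(f"{n}0.npy",cloud(c))
    M=cv2.Rodrigues(np.array(c["rvec"],float))[0]; print(n,-M.T@np.array(c["tvec"]).ravel(),M[2])
print(state())
E
```

```text
top [ 0.58235723 -0.05357792  0.86209279] [ 0.03329548  0.04608687 -0.9983824 ]
side [ 1.06327037 -0.0924436   0.55505574] [-0.69126654  0.10334017 -0.71517228]
{'time_s': 0.1, 'joint_pos': array([1.14340892e+00, 2.59120475e-01, 2.08109918e-02, 1.33365495e+00,
       4.30038318e-07, 1.41821785e+00]), 'joint_vel': array([-0.00027327, -0.00249173,  0.00152408, -0.0004375 ,  0.00231277,
        0.00036709]), 'joint_efforts': array([ 4.71062522e-03, -5.56690121e+01,  3.45070553e+01,  1.16496711e-02,
       -1.60162590e-04,  2.52499495e-05]), 'position': array([0.14913892, 0.52913656, 0.23072449]), 'tcp_rot': array([-3.14043819e+00, -1.77961732e-04,  2.86678362e+00]), 'contact_force': array([-0.1800214 ,  0.41809901,  0.02794954]), 'moment': array([-3.19378492e-02, -3.92709173e-03, -9.88704830e-05]), 'grasp_force': 0.0, 'grip_width': 0.08574639459169131}
```

View pics/top0.png

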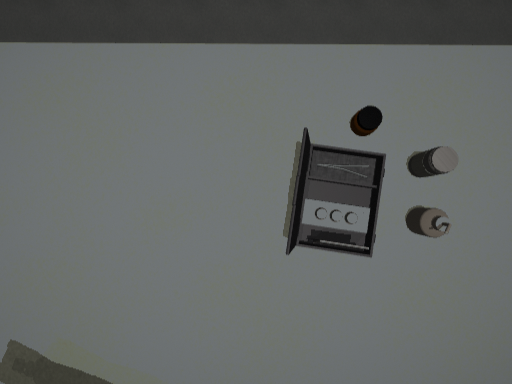

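View pics/side0.png

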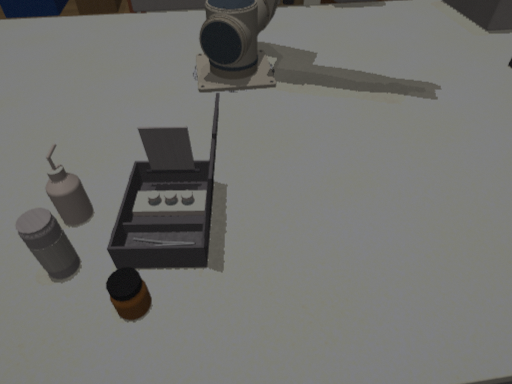

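The top view shows the case at about px (300–385, 145–255). The flap is edge-on near (320–368, 242) and the cover along (290–308, 130–252). The bottle (435, 222), can (440, 160) and jar (367, 120) stand on the -y and +x sides. The side view agrees: flap upright at (168, 150), cover leaning outwards at (214, 140).

```bash
python3 - <<'E'
from h import *
from scipy.optimize import minimize
T=np.load("top0.npy");S=np.load("side0.npy")
A=np.vstack([T[100:300,280:400].reshape(-1,3),S[60:280,90:240].reshape(-1,3)]); A=A[~np.isnan(A).any(1)]
rim=A[(A[:,2]>.057)&(A[:,2]<.063)]
for (v,u) in [(148,315),(155,385),(255,372),(240,300),(213,321),(216,336),(218,351)]: print((u,v),T[v,u].round(3))
# fit rect outline mid-wall 215x155
def d(p,q=rim):
    c,s=np.cos(p[2]),np.sin(p[2]); X=(q[:,:2]-p[:2])@np.array([[c,-s],[s,c]])
    e=np.abs(X)-[.1075,.0775]
    return np.abs(np.where((e>0).any(1),np.hypot(*np.maximum(e,0).T),e.max(1)))
c0=[*rim[:,:2].mean(0),-0.1]
best=min((minimize(lambda p:np.minimum(d(p),.008).mean(),[c0[0]+a,c0[1]+b,t],method="Nelder-Mead",options=dict(xatol=1e-5,fatol=1e-7,maxiter=600)) for t in(-.2,-.1,0,.1) for a in(-.02,.0,.02) for b in (-.02,0,.02)),key=lambda r:r.fun)
p=best.x;print(len(rim),best.fun,p)
c,s=np.cos(p[2]),np.sin(p[2])
def loc(q): return np.c_[(q[:,:2]-p[:2])@np.array([[c,-s],[s,c]]),q[:,2]]
np.save("case.npy",p)
L=loc(A)
f=L[(L[:,2]>.075)&(L[:,1]<.05)&(L[:,1]>-.06)&(L[:,0]<-.05)&(L[:,0]>-.15)]
print("flap",len(f),np.percentile(f,[2,50,98],0).round(3),np.polyfit(f[:,2],f[:,0],1))
k=L[(L[:,2]>.08)&(L[:,1]>.065)&(L[:,1]<.2)]
print("cover",len(k),np.percentile(k,[2,50,98],0).round(3),np.polyfit(k[:,2],k[:,1],1))
B=np.vstack([S.reshape(-1,3),T.reshape(-1,3)]);B=B[~np.isnan(B).any(1)]
print("v",loc(np.array([T[213,321],T[216,336],T[218,351]])).round(3))
for n,(r,w) in dict(bottle=((205,240),(405,455)),can=((140,180),(405,460)),jar=((100,140),(345,385))).items():
    q=T[r[0]:r[1],w[0]:w[1]].reshape(-1,3);q=q[q[:,2]>.04];print(n,len(q),q.min(0).round(3),q.max(0).round(3),loc(q).min(0).round(3),loc(q).max(0).round(3))
E
```

```text
(315, 148) [ 0.702 -0.138  0.027]
(385, 155) [ 0.685 -0.282  0.061]
(372, 255) [ 0.466 -0.273  0.002]
(300, 240) [ 0.496 -0.111  0.007]
(321, 213) [ 0.559 -0.153  0.041]
(336, 216) [ 0.553 -0.185  0.038]
(351, 218) [ 0.549 -0.217  0.039]
1798 0.0019803821151572073 [ 0.58973946 -0.1893405  -0.11974891]
flap 1830 [[-0.093 -0.042  0.078]
 [-0.086  0.002  0.128]
 [-0.081  0.045  0.166]] [ 0.1124985  -0.10091653]
cover 1801 [[-0.503  0.083  0.083]
 [ 0.023  0.1    0.207]
 [ 0.109  0.108  0.232]] [0.10755186 0.07857677]
v [[-0.035  0.033  0.041]
 [-0.037 -0.     0.038]
 [-0.037 -0.033  0.039]]
bottle 915 [ 0.518 -0.4    0.04 ] [ 0.577 -0.344  0.169] [-0.049 -0.213  0.04 ] [ 0.009 -0.159  0.169]
can 1033 [ 0.644 -0.398  0.041] [ 0.697 -0.346  0.134] [ 0.076 -0.198  0.041] [ 0.128 -0.146  0.134]
jar 608 [ 0.735 -0.269  0.04 ] [ 0.787 -0.218  0.08 ] [ 0.151 -0.059  0.04 ] [ 0.203 -0.007  0.08 ]
```

```bash
cat >> h.py <<'E'
p=np.array([.5897,-.1893,-.1197])
C=R.from_euler("z",p[2])
def c2w(l): return C.apply(l)+[p[0],p[1],0]
def w2c(w): return C.inv().apply(np.array(w)-[p[0],p[1],0])
def rows(pts,yaw=np.pi+p[2],pitch=0,case=True):
    s=state(); R0=R.from_euler("xyz",s["tcp_rot"])
    Rt=R.from_euler("xyz",[np.pi,0,yaw])*R.from_euler("y",pitch)
    t=(R0.inv()*Rt).as_rotvec()/(2*np.pi)
    print("now case",w2c(s["position"]).round(4),"F",C.inv().apply(s["contact_force"]).round(1),"q",s["joint_pos"].round(2),"t",s["time_s"])
    print("turn",t.round(4))
    for q in pts: print(q,(R0.inv().apply((c2w(q) if case else np.array(q))-s["position"])/.25).round(4))
E
python3 - <<'E'
from h import *
print(w2c([.36,.33,.26]),w2c(state()["position"]))
rows([w2c([.34,.34,.25])])
E
```

```text
[-0.29006826  0.48815467  0.26      ] [-0.52320029  0.66068647  0.23072449]
now case [-0.5232  0.6607  0.2307] F [-0.2  0.4  0. ] q [1.14 0.26 0.02 1.33 0.   1.42] t 0.1
turn [-0.0002 -0.     -0.0247]
[-0.31111929  0.49569483  0.25      ] [-0.9401 -0.5211 -0.0767]
```

Call:
send_rows:
  targets:
    - [0,0,-0.0247,-0.24,-0.13,-0.04,1]
    - [0,0,-0.0247,-0.47,-0.26,-0.08,1]
    - [0,0,-0.0247,-0.7,-0.39,-0.08,1]
    - [0,0,-0.0247,-0.94,-0.52,-0.08,1]
    - [0,0,-0.0247,-0.94,-0.52,-0.08,1]
    - [0,0,-0.0247,-0.94,-0.52,-0.08,1]

```text
time_s: 0.85
position: [0.341, 0.3394, 0.251]
tcp_rot: [-3.141, -0.0, 3.019]
contact_force: [-0.4, -0.1, 0.2]
grip_width: -0.0002
grasp_force: 0.0
```

```bash
python3 - <<'E'
from h import *
rows([[-.19,.26,.25]])
E
```

```text
now case [-0.31    0.4952  0.251 ] F [-0.4 -0.2  0.2] q [ 0.61  0.14 -0.09  1.35  0.    0.73] t 0.85
turn [-0.0001 -0.0001 -0.0005]
[-0.19, 0.26, 0.25] [-0.4828 -0.9396  0.0042]
```

Call:
send_rows:
  targets:
    - [0,0,0,-0.12,-0.23,0,1]
    - [0,0,0,-0.24,-0.46,0,1]
    - [0,0,0,-0.36,-0.69,0,1]
    - [0,0,0,-0.48,-0.92,0,1]
    - [0,0,0,-0.48,-0.94,0,1]
    - [0,0,0,-0.48,-0.94,0,1]

```text
time_s: 1.6
position: [0.431, 0.0931, 0.2511]
tcp_rot: [3.141, -0.001, 3.021]
contact_force: [-0.7, 0.2, 0.6]
grip_width: -0.0002
grasp_force: 0.0
```

Call:
send_rows:
  targets:
    - [0,0,0,0,-0.23,0,1]
    - [0,0,0,0,-0.46,0,1]
    - [0,0,0,0,-0.69,0,1]
    - [0,0,0,0,-0.92,0,1]
    - [0,0,0,0,-1,0,1]
    - [0,0,0,0,-1,0,1]

```text
time_s: 2.35
position: [0.4017, -0.1547, 0.2511]
tcp_rot: [3.141, -0.0, 3.022]
contact_force: [0.0, 0.1, 0.4]
grip_width: -0.0
grasp_force: 0.0
```

```bash
python3 - <<'E'
from h import *
rows([[-.17,-.015,.15],[-.12,-.015,.15]])
c=camera("side"); cv2.imwrite("pics/s1.png",c["pixels"])
E
```

```text
now case [-0.1908  0.0119  0.2511] F [0.  0.1 0.4] q [-0.56  0.05 -0.19  1.34  0.   -0.44] t 2.35
turn [ 0.0001 -0.     -0.    ]
[-0.17, -0.015, 0.15] [-0.0831 -0.1079  0.4045]
[-0.12, -0.015, 0.15] [-0.2831 -0.1079  0.4044]
```

View pics/s1.png

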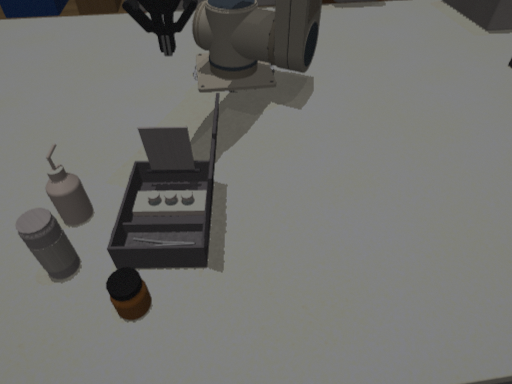

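The gripper is at px (165, 45), behind the flap at (168, 150). The cover at (214, 130) and the bystanders have not moved.

Call:
send_rows:
  targets:
    - [0,0,0,-0.06,-0.11,0.2,1]
    - [0,0,0,-0.12,-0.11,0.4,1]
    - [0,0,0,-0.12,-0.11,0.444,1]
    - [0,0,0,-0.28,-0.11,0.444,1]
    - [0,0,0,-0.28,-0.11,0.444,1]

```text
time_s: 3.02
position: [0.4698, -0.19, 0.1416]
tcp_rot: [-3.141, 0.002, 3.025]
contact_force: [-0.3, 0.7, 0.5]
grip_width: -0.0
grasp_force: 0.0
```

```bash
python3 - <<'E'
from h import *
rows([[-.0995,-.015,.140],[-.0753,-.015,.135],[-.062,-.015,.13],[-.05,-.015,.122],[-.04,-.015,.112],[-.03,-.015,.102],[-.02,-.015,.088]])
E
```

```text
now case [-0.119  -0.015   0.1416] F [-0.4  0.7  0.5] q [-0.55  0.23 -0.25  1.09  0.   -0.43] t 3.025
turn [-0.0001  0.0003  0.0005]
[-0.0995, -0.015, 0.14] [-0.0778 -0.0001  0.0064]
[-0.0753, -0.015, 0.135] [-0.1746 -0.0004  0.0266]
[-0.062, -0.015, 0.13] [-0.2277 -0.0005  0.0467]
[-0.05, -0.015, 0.122] [-0.2757 -0.0007  0.0788]
[-0.04, -0.015, 0.112] [-0.3156 -0.0008  0.1189]
[-0.03, -0.015, 0.102] [-0.3555 -0.0009  0.1589]
[-0.02, -0.015, 0.088] [-0.3955 -0.001   0.215 ]
```

Call:
send_rows:
  targets:
    - [0,0,0,-0.08,0,0.006,1]
    - [0,0,0,-0.13,0,0.015,1]
    - [0,0,0,-0.175,0,0.027,1]
    - [0,0,0,-0.23,0,0.047,1]
    - [0,0,0,-0.276,0,0.079,1]
    - [0,0,0,-0.316,0,0.119,1]
    - [0,0,0,-0.356,0,0.16,1]
    - [0,0,0,-0.395,0,0.215,1]

```text
time_s: 4.03
position: [0.5661, -0.2029, 0.0855]
tcp_rot: [3.141, -0.0, 3.022]
contact_force: [-0.2, -0.9, 1.4]
grip_width: 0.0003
grasp_force: 0.4
```

```bash
python3 - <<'E'
from h import *
rows([[-.016,-.015,.077],[-.011,-.015,.062],[-.011,-.015,.050],[-.011,-.015,.047]])
c=camera("side"); cv2.imwrite("pics/s2.png",c["pixels"])
E
```

```text
now case [-0.0218 -0.0163  0.0855] F [-0.1 -1.   1.4] q [-0.48  0.42 -0.12  1.03 -0.   -0.36] t 4.025
turn [ 0.     -0.0001 -0.    ]
[-0.016, -0.015, 0.077] [-0.0231  0.0052  0.0341]
[-0.011, -0.015, 0.062] [-0.0432  0.0052  0.0941]
[-0.011, -0.015, 0.05] [-0.0432  0.0052  0.1421]
[-0.011, -0.015, 0.047] [-0.0432  0.0052  0.1541]
```

View pics/s2.png

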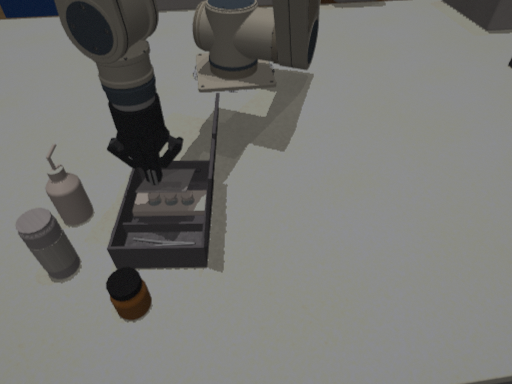

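The fingertips at px (152, 178) are folding the flap down, and it is now tilted over the vials. The cover at (214, 130) and the bystanders have not been touched.

Call:
send_rows:
  targets:
    - [0,0,0,-0.023,0,0.034,1]
    - [0,0,0,-0.035,0,0.064,1]
    - [0,0,0,-0.043,0,0.094,1]
    - [0,0,0,-0.043,0,0.12,1]
    - [0,0,0,-0.043,0,0.142,1]
    - [0,0,0,-0.043,0,0.15,1]
    - [0,0,0,-0.043,0,0.15,1]

```text
time_s: 4.95
position: [0.5763, -0.2041, 0.0492]
tcp_rot: [-3.142, 0.0, 3.022]
contact_force: [0.5, -0.2, -0.0]
grip_width: 0.0002
grasp_force: 0.0
```

```bash
python3 - <<'E'
from h import *
rows([])
E
```

```text
now case [-0.0115 -0.0163  0.0492] F [ 0.5 -0.1 -0. ] q [-0.48  0.47 -0.15  0.96 -0.   -0.36] t 4.95
turn [-0.  0.  0.]
```

Call:
send_rows:
  targets:
    - [0,0,0,0,0,0.006,1]
    - [0,0,0,0,0,0.012,1]
    - [0,0,0,0,0,0.012,1]
    - [0,0,0,0,0,0.012,1]

```text
time_s: 5.45
position: [0.5764, -0.2042, 0.0486]
tcp_rot: [-3.141, 0.002, 3.022]
contact_force: [-7.9, 2.4, 23.2]
grip_width: -0.0002
grasp_force: 11.4
```

Call:
send_rows:
  targets:
    - [0,0,0,0,0,-0.2,1]
    - [0,0,0,0,0,-0.4,1]
    - [0,0,0,0,0,-0.6,1]
    - [0,0,0,0,0,-0.8,1]
    - [0,0,0,0,0,-0.95,1]
    - [0,0,0,0,0,-0.95,1]

```text
time_s: 6.2
position: [0.5772, -0.2045, 0.2868]
tcp_rot: [-3.14, 0.005, 3.022]
contact_force: [0.8, -0.0, -1.0]
grip_width: -0.0001
grasp_force: 0.0
```

```bash
python3 - <<'E'
from h import *
rows([[-.02,.19,.285]])
c=camera("side"); cv2.imwrite("pics/s3.png",c["pixels"])
S=cloud(c)
L=w2c(S.reshape(-1,3)); L=L[~np.isnan(L).any(1)]
f=L[(abs(L[:,1])<.04)&(L[:,0]>-.08)&(L[:,0]<.02)&(L[:,2]<.09)]
print("flap z",np.percentile(f[:,2],[2,50,98]),np.polyfit(f[:,0],f[:,2],1))
k=L[(L[:,2]>.08)&(L[:,2]<.24)&(L[:,1]>.07)&(L[:,1]<.14)&(abs(L[:,0])<.1)]
print("cover",len(k),np.percentile(k,[2,50,98],0).round(3),np.polyfit(k[:,2],k[:,1],1))
E
```

```text
now case [-0.0106 -0.0166  0.2868] F [ 0.8  0.1 -1. ] q [-0.48  0.36  0.31  1.51  0.   -0.36] t 6.2
turn [-0.0003  0.0009  0.    ]
[-0.02, 0.19, 0.285] [0.0375 0.8264 0.0053]
flap z [0.00429433 0.04913755 0.05114123] [-0.186795    0.03803678]
cover 437 [[-0.091  0.093  0.097]
 [ 0.025  0.105  0.219]
 [ 0.096  0.108  0.232]] [0.08900971 0.08548389]
```

View pics/s3.png

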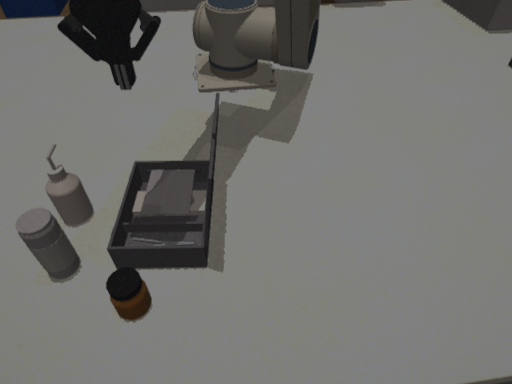

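The flap now lies flat over the vials at px (165, 190), with its top measured at z = 0.049 m. The cover is still open at (214, 130).

Call:
send_rows:
  targets:
    - [0,0,0,0,0.22,0,1]
    - [0,0,0,0,0.44,0,1]
    - [0,0,0,0,0.66,0,1]
    - [0,0,0,0,0.83,0,1]
    - [0,0,0,0,0.83,0,1]
    - [0,0,0,0,0.83,0.2,1]
    - [0,0,0,0,0.83,0.4,1]
    - [0,0,0,0,0.83,0.4,1]

```text
time_s: 7.25
position: [0.5986, 0.0014, 0.1795]
tcp_rot: [-3.142, -0.009, 3.021]
contact_force: [0.3, -0.4, 0.2]
grip_width: 0.0003
grasp_force: 0.0
```

```bash
python3 - <<'E'
from h import *
# finger-bottom corner on the cover's outer face (6 mm above hinge plane), r=.12
P=[]
for a in (1.72,1.5,1.3,1.1,.9,.7,.5,.3,.15,.0):
    y=.08-.12*np.cos(a)+.007*np.sin(a)+.0145; z=.06+.12*np.sin(a)+.007*np.cos(a); P.append([-.01,round(y,4),round(z,4)])
rows(P)
E
```

```text
now case [-0.0139  0.1904  0.1795] F [ 0.3 -0.4  0.2] q [-0.14  0.37  0.04  1.26 -0.   -0.02] t 7.25
turn [-0.     -0.0014 -0.0001]
[-0.01, np.float64(0.1193), np.float64(0.1776)] [-0.016  -0.2845  0.0073]
[-0.01, np.float64(0.093), np.float64(0.1802)] [-0.016  -0.3897 -0.0031]
[-0.01, np.float64(0.0691), np.float64(0.1775)] [-0.0161 -0.4853  0.0077]
[-0.01, np.float64(0.0463), np.float64(0.1701)] [-0.0164 -0.5765  0.0373]
[-0.01, np.float64(0.0254), np.float64(0.1584)] [-0.0169 -0.6601  0.0841]
[-0.01, np.float64(0.0072), np.float64(0.1427)] [-0.0175 -0.7329  0.1469]
[-0.01, np.float64(-0.0075), np.float64(0.1237)] [-0.0182 -0.7917  0.2229]
[-0.01, np.float64(-0.0181), np.float64(0.1021)] [-0.0189 -0.8341  0.3093]
[-0.01, np.float64(-0.0231), np.float64(0.0849)] [-0.0195 -0.854   0.3781]
[-0.01, np.float64(-0.0255), np.float64(0.067)] [-0.0202 -0.8636  0.4497]
```

Call:
send_rows:
  targets:
    - [0,0,0,0,-0.2,0,1]
    - [0,0,0,0,-0.28,0,1]
    - [0,0,0,0,-0.34,0,1]
    - [0,0,0,0,-0.39,0,1]
    - [0,0,0,0,-0.44,0.003,1]
    - [0,0,0,0,-0.485,0.008,1]
    - [0,0,0,0,-0.53,0.02,1]
    - [0,0,0,0,-0.576,0.037,1]

```text
time_s: 8.25
position: [0.5838, -0.1418, 0.174]
tcp_rot: [-3.141, -0.0, 3.022]
contact_force: [0.3, 0.5, 1.5]
grip_width: 0.0002
grasp_force: 0.0
```

```bash
python3 - <<'E'
from h import *
rows([])
c=camera("side"); cv2.imwrite("pics/s4.png",c["pixels"])
E
```

```text
now case [-0.0115  0.0465  0.174 ] F [0.3 0.5 1.5] q [-0.38  0.37  0.03  1.24 -0.   -0.26] t 8.25
turn [-0. -0.  0.]
```

View pics/s4.png

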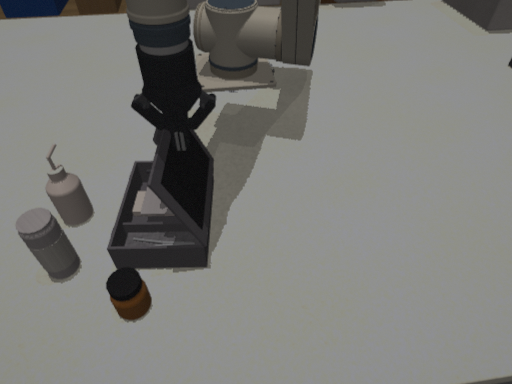

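The cover is partway over, with the fingers on its outer face at px (178, 140). Nothing else has moved.

Call:
send_rows:
  targets:
    - [0,0,0,0,-0.042,0.028,1]
    - [0,0,0,0,-0.084,0.062,1]
    - [0,0,0,0,-0.122,0.092,1]
    - [0,0,0,0,-0.157,0.125,1]
    - [0,0,0,0,-0.188,0.162,1]
    - [0,0,0,0,-0.216,0.201,1]
    - [0,0,0,0,-0.24,0.245,1]
    - [0,0,0,0,-0.258,0.288,1]

```text
time_s: 9.3
position: [0.5762, -0.2055, 0.1014]
tcp_rot: [-3.142, -0.0, 3.022]
contact_force: [-0.3, -0.9, 2.8]
grip_width: -0.0001
grasp_force: 0.9
```

```bash
python3 - <<'E'
from h import *
rows([[-.01,-.023,.085],[-.01,-.0255,.067]])
E
```

```text
now case [-0.0115 -0.0177  0.1014] F [-0.1 -0.9  2.8] q [-0.48  0.42 -0.07  1.08 -0.   -0.36] t 9.3
turn [-0. -0. -0.]
[-0.01, -0.023, 0.085] [-0.0061 -0.0212  0.0658]
[-0.01, -0.0255, 0.067] [-0.0061 -0.0312  0.1378]
```

Call:
send_rows:
  targets:
    - [0,0,0,0,-0.012,0.035,1]
    - [0,0,0,0,-0.021,0.066,1]
    - [0,0,0,0,-0.028,0.1,1]
    - [0,0,0,0,-0.031,0.13,1]
    - [0,0,0,0,-0.031,0.143,1]
    - [0,0,0,0,-0.031,0.148,1]
    - [0,0,0,0,-0.031,0.148,1]
    - [0,0,0,0,-0.031,0.148,1]

```text
time_s: 10.3
position: [0.5752, -0.2128, 0.0664]
tcp_rot: [-3.141, 0.001, 3.022]
contact_force: [-4.7, 0.5, 11.5]
grip_width: -0.0003
grasp_force: 5.5
```

Contact force is 11.5 N at z = 0.066 m, so the cover is seated. I'll lift off and check.

Call:
send_rows:
  targets:
    - [0,0,0,0,0,-0.15,1]
    - [0,0,0,0,0,-0.35,1]
    - [0,0,0,0,0,-0.55,1]
    - [0,0,0,0,0,-0.75,1]
    - [0,0,0,0,0,-0.75,1]
    - [0,0,0,0,0,-0.75,1]

```text
time_s: 11.05
position: [0.5752, -0.2126, 0.2521]
tcp_rot: [3.141, -0.001, 3.022]
contact_force: [0.4, -0.2, 0.2]
grip_width: 0.0
grasp_force: 0.0
```

```bash
python3 - <<'E'
from h import *
rows([])
c=camera("side"); cv2.imwrite("pics/s5.png",c["pixels"])
L=w2c(cloud(c).reshape(-1,3)); L=L[~np.isnan(L).any(1)]
k=L[(L[:,2]>.05)&(L[:,2]<.1)&(abs(L[:,1])<.075)&(abs(L[:,0])<.1)]
print(len(k),np.polyfit(k[:,1],k[:,2],1))
E
```

```text
now case [-0.0116 -0.0249  0.2521] F [ 0.4 -0.1  0.2] q [-0.49  0.37  0.23  1.44  0.   -0.37] t 11.05
turn [ 0.     -0.0001  0.    ]
6508 [0.00118216 0.0675566 ]
```

View pics/s5.png

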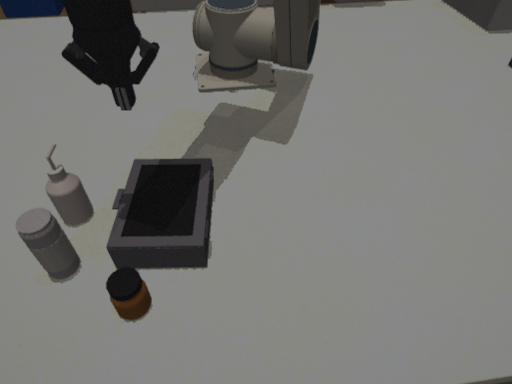

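The cover is shut flat at px (165, 205): slope 0.001 rad, top at z = 0.0676 m. The bottle, jar and can have not moved, and the arm is clear.

```bash
python3 -c "from workcell import close_job; print(close_job())"
```

```text
the job is handed in; nothing more can be done
None
```

The flap was folded flat over the vials and then the cover pushed fully shut; the bottle, jar and can stayed where they were, the robot is touching nothing, and the job is handed in (it returned no verdict).

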